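# Make the microtome safe and set it for trimming the next block

### The job

Make the microtome safe for a block change and leave it set for trimming: first throw the handwheel brake lever into its locked notch (red dot), then swing the red knife guard fully up over the blade, then move the trim lever from its one-dot notch into the two-dot notch. Keep off the bare blade, leave the other things on and around the microtome where they are, and let go of everything at the end.

Things in the scene. Friction and masses are not known exactly. Their poses are not given: they have to be found in the camera images.
- microtome: Rotary microtome, fixed: cream housing 280 mm wide, 250 high; grey base deck, top at 30 mm, 225 mm out in front. Origin: centre of its underside, 30 mm behind the housing's front wall. x points into the machine, away from the operator's side; y to the operator's left; z up. The operator's side faces the robot's right (world -y) within 0.25 rad.
- brake_lever (a joint): Handwheel brake lever lying on the right front of the deck, turning about a vertical axis. 0 rad: free notch (green ring). 0.80 rad: locked notch (red dot), with the knob swung to the operator's right. The lever is sprung into either notch and goes over at about half way (0.4 rad), 5 to 10 N at the knob.
- brake_knob (a point): Middle of the brake lever's upright black knob, 16 mm dia, 38 mm tall (38 to 76 mm above the bench; this point 62 mm), 45 mm from the lever's axis. It moves with the lever, 35 mm from notch to notch.
- brake_pivot (a point): Point on the brake lever's vertical axis, level with brake_knob. Seen from above the lever turns counter-clockwise to lock.
- knife_guard (a joint): Red knife guard, a bar between two arms hinged on the sides of the knife holder, axis along the microtome's y, 90 mm above the bench. 0 rad: folded level towards the operator. It swings up and over towards the housing to its stop at 2.0 rad, bar just above the blade's edge. It stays where it is left (hinge friction 0.05 N m).
- guard_grip (a point): Middle of the guard's round red grip, 11 mm dia, 40 mm long, lying along the microtome's y at the operator's left end of the bar, outside the left arm; 45 mm from the hinge axis. It moves with the guard: 90 mm high when level, 131 mm high when up.
- guard_pivot (a point): Point on the guard's hinge axis, level along y with guard_grip.
- trim_lever (a joint): Black trim lever on the front wall, left of the specimen head; it points up and swings parallel to the wall, top towards the operator's right as the value grows. Three sprung notches, marked by black dots: 0 rad one dot (leaning left), 0.50 two dots (upright), 1.00 three dots (leaning right). Between them it springs to the nearest, going over at about 0.25 and 0.75 rad; 5 to 10 N at the knob.
- trim_knob (a point): Point to hold on the trim lever's round black knob: 15 mm dia, standing square out from the front wall, its free length from 17 to 56 mm out; this point is on its axis 44 mm out, just clear of the hood lip above. It moves with the lever, 27 mm from notch to notch.
- trim_pivot (a point): Point on the trim lever's axis (along the microtome's x), as far out from the wall as trim_knob; 105 mm above the bench. The knob is 55 mm from this axis, 153 mm high at one dot and 160 mm at two dots.
- blade: Bare steel blade in the knife holder, 80 mm long along the microtome's y, in the middle of the deck. Origin: middle of its cutting edge, 118 mm above the bench, in front of the specimen head. Not to be touched.
- wax_block: Loose blue cassette with wax block, 40 x 28 x 14 mm, on the deck below the trim lever. Origin: centre of its underside. Leave alone.
- section_brush: Loose brush, 176 mm long, 8 mm thick, on top of the housing. Origin: under its middle. Leave alone.
- stain_jar: Staining jar, 60 x 60 x 98 mm, on the bench in front of the microtome. Origin: centre of its underside. Leave alone.
- slide_box: Blue slide box, 100 x 86 x 36 mm, on the bench. Origin: centre of its underside. Leave alone.
- reagent_bottle: Amber bottle, 62 mm dia, 135 mm tall, on the bench. Origin: centre of its underside. Leave alone.
- blade_dispenser: White blade dispenser, 105 x 32 x 16 mm, on the bench. Origin: centre of its underside. Leave alone.
- forceps: Steel forceps, 125 mm long, 8 mm high, lying on the bench. Origin: under their middle. Leave alone.
- hood_lip (a point): Lower front edge of the hood lip, right above the trim lever. The lip runs along the whole top of the front wall, standing 28 mm out from it, 228 to 250 mm above the bench.
- head_face (a point): Middle of the wax block's face on the specimen head. The head is 55 mm wide and 55 high and stands 86 mm out from the middle of the front wall, above the blade.

How it is judged (in metres and radians):
On the way, in this order (a step that is already met when the one before it is completed fails the run):
1. the brake lever is in its locked notch while the guard is still down (value of joint brake_lever above 0.73 rad and value of joint knife_guard below 0.8 rad), for 0.2 s.
2. the knife guard is fully up over the blade (value of joint knife_guard above 1.88 rad), for 0.2 s.
3. the trim lever rests in the two-dot notch (value of joint trim_lever between 0.44 and 0.56 rad), for 0.2 s.
At the end, for the whole second after the job is handed in: Brake lever in its locked notch (within 0.07 rad of 0.80), knife guard fully up (above 1.88 of 2.0 rad), trim lever in the two-dot notch (0.50 +/- 0.06 rad), all released and at rest; blade untouched, bystanders within 20 mm of where they stood (all of step 3 and value of joint brake_lever above 0.73 rad and value of joint knife_guard above 1.88 rad and velocity of joint brake_lever between -0.05 and 0.05 rad/s and velocity of joint knife_guard between -0.05 and 0.05 rad/s and velocity of joint trim_lever between -0.05 and 0.05 rad/s).
It fails at once if the robot touches the bare blade (contact force between blade and the arm above 0.5 N or contact force between blade and the fingers above 0.5 N).
It fails at once if a bystander is pushed or knocked over (distance of any of wax_block, section_brush, stain_jar, slide_box, reagent_bottle, blade_dispenser, forceps from where it was at the start of the episode above 0.02 m).
It also fails if it takes over 61 s, if anything falls off the work surface, if the arm or the gripper's body presses on something with over 40 N, if the wrist force passes 120 N, or if a joint passes its speed limit or range.

### The arm

A 7-joint arm with a two-finger parallel gripper is mounted at the origin on the work surface. World frame = base frame: x ahead of the robot, y to its left, z up, the work surface at z = 0. Lengths are in mm, angles in rad, forces in N, time in s.
With the tool pointing down it reaches from about 400 to 875 mm from the base axis. Payload 4.4 kg.
Tool frame: the origin (TCP) lies at the very end of the fingers, on their centre line; the grasp point (between the pads) lies 19 mm behind it; z points along the fingers, y is the line along which they close (so a half turn about z gives the same grasp; the last joint's range is limited). The gripper opens to 85 mm and grips with 20 to 120 N. Pads are 22 mm wide; open, the fingers measure 114 mm over their backs; the gripper's body (76 mm by 85 mm) begins 54 mm behind the grasp point. The pads swing forward as they close: fully open they stand 13 mm farther back than shut.
Start: joints at [1.205, 0.628, 0.038, 1.517, -0.027, 0.996, -0.02], TCP at [191.992, -621.013, 231.313] pointing down, gripper open.
Joint ranges: [-3.06, 3.06], [-0.37, 2.12], [-1.25, 1.32], [0.18, 2.47], [-1.1, 4.24], [0.23, 1.98], [-2.94, 2.94]. Speed limits (rad/s): [2.57, 2.57, 3.14, 3.14, 3.14, 3.14, 3.14].

### API

Orientations are given as [roll, pitch, yaw] about the fixed x, y, z axes, in that order (R = Rz(yaw) Ry(pitch) Rx(roll)).
In Python, from cell import read_state, get_image, camera_info, finish_job gives the robot as it stands.
- The arm moves only by the tool play_rows, never from a script. Its argument "deltas" is one flat list of numbers, 7 for each row, row after row: the shift along the tool's x, y, z in mm, then the turn, a rotation vector about the tool's x, y, z in rad, then the opening, from 0 (shut) to 1 (fully open). In form: [dx, dy, dz, ax, ay, az, grip, dx, dy, dz, ax, ay, az, grip, ...]. A call has 1 to 10 rows; each row is the pose to reach, as a shift and turn from the pose commanded when the call began, along the tool's axes at that moment; what a row does not reach only later rows make up. A row lasts 1/8 s, in which the tool goes at most 62.5 mm and 10.7 degrees, less where a joint would pass 70% of its speed; a pose out of reach is approached as far as the arm can. A call with a gripper value outside its range is refused whole. The fingers move at their own pace and stop on an object; the grip force is fixed at half the most. Time passes only in rows, so rows that repeat a pose let the fingers close. It gives the time, the measured TCP pose, the force, the opening and the grip force at its end, in the units of the state.
- read_state(): the state, without advancing time (a new reading comes with each control period).
- get_image(name): name is "scene" or "side" or "wrist"; returns the picture (480x640x3 uint8, red, green, blue); there is no depth.
- camera_info(name): a dict with "fx", "fy", "cx", "cy" (pixels), "distortion" ([k1, k2, p1, p2, k3] as OpenCV has them; the pictures are not rectified), "T" (4x4, takes a point from camera to world coordinates). Camera axes: x right, y down, z forward; pixel columns grow to the right and rows downward; lengths in mm; the calibration is good to about 2 mm. A picture is of the moment at which its call begins: read the wrist's pose just before it. camera_info takes no time and is no camera call; for the wrist camera it gives the pose at the moment of the call.
- finish_job(): hands the job in; it is judged then, once.
The state is a dict: "clock": time; "qpos": joint angles; "qd": joint speeds; "tau": joint torques, N m; "eef_pos": TCP position; "tool_rot": TCP orientation; "force": force on the tool from outside, world axes, zero at the start; "torque": the same for the moment, N m; "width": finger opening in mm; "gripper_force": force on a finger pad.
Only numpy, scipy, OpenCV 4.12 (cv2) and the standard library are available. Lean on these libraries where they do the work, as an engineer would, in place of code of your own. Each camera call takes 0.05 s, during which the arm holds its last target. There are 200 camera calls.

## Working session

There is one attempt and no reset: what is moved stays moved. The work goes in short steps, Python scripts to look and compute and a tool call to move; the robot and the scene stay as the last step left them, time stands still between calls to the robot, and variables do not carry over. Pictures are saved under pics/ and viewed, at most 10 in all, crops included, and the job is handed in when it is done.

Besides the shell and the picture viewer there is one more tool, called as name(argument=value, ...), one argument or row to a line, values as JSON. play_rows: Moves the arm, as the interface text tells. Its arguments: {"type":"object","properties":{"deltas":{"type":"array"}},"required":["deltas"]}

```bash
mkdir -p pics; python3 - <<'E'
from cell import *
import cv2,numpy as np
s=read_state();print(s)
for n in ["scene","side","wrist"]:
    im=get_image(n);cv2.imwrite(f"pics/{n}0.png",im[:,:,::-1]);c=camera_info(n);print(n,c["fx"],c["cx"],c["cy"],c["distortion"],np.round(c["T"],3).tolist())
E
```

```text
{'clock': 0.0, 'qpos': array([ 1.20517966,  0.62935914,  0.0384546 ,  1.51838761, -0.02701435,
        0.99628117, -0.01999407]), 'qd': array([ 0.00013736,  0.00080333, -0.00052509,  0.00057008, -0.00096326,
        0.00084314,  0.00246121]), 'tau': array([-2.23865658e-05, -5.63400149e+01,  1.22621454e+00, -1.93449086e+01,
        1.10334056e-02,  1.05106883e-02, -1.31287544e-05]), 'eef_pos': array([ 191.8118423 , -620.39304682,  230.374606  ]), 'tool_rot': array([-3.13967584e+00,  2.17348621e-05,  2.99804137e-01]), 'force': array([ 0.23354929,  0.06348346, -0.20929783]), 'torque': array([ 0.04890661, -0.02593444, -0.06744808]), 'gripper_force': 0.0, 'width': 85.22104098312798}
scene 546.0175072356396 317.41531386259857 244.0817741538755 [-0.04696145  0.          0.          0.          0.        ] [[0.677, 0.567, -0.469, 1113.696], [0.736, -0.527, 0.425, -638.645], [-0.006, -0.633, -0.774, 1200.177], [0.0, 0.0, 0.0, 1.0]]
side 497.885190637568 313.17978433211374 232.93859923650658 [-0.00652795  0.          0.          0.          0.        ] [[0.99, -0.094, 0.102, 390.472], [-0.138, -0.745, 0.652, -748.666], [0.015, -0.66, -0.751, 932.88], [0.0, 0.0, 0.0, 1.0]]
wrist 406.68601651894335 319.103087102037 238.76329655320137 [0.02140623 0.         0.         0.         0.        ] [[0.296, -0.916, -0.27, 259.796], [-0.955, -0.284, -0.083, -599.426], [-0.001, 0.283, -0.959, 373.095], [0.0, 0.0, 0.0, 1.0]]
```

View pics/scene0.png

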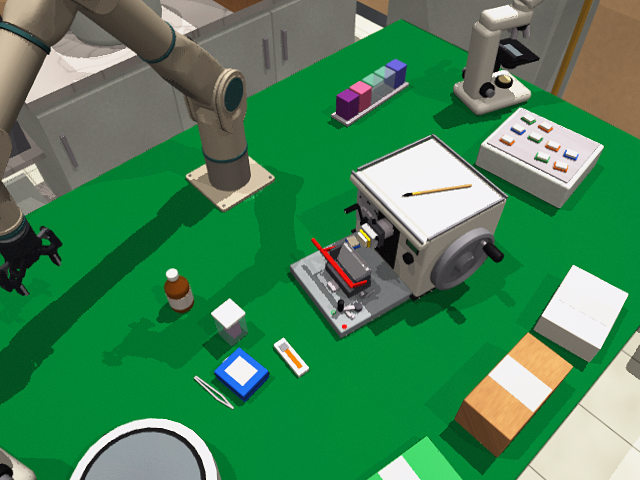

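View pics/side0.png

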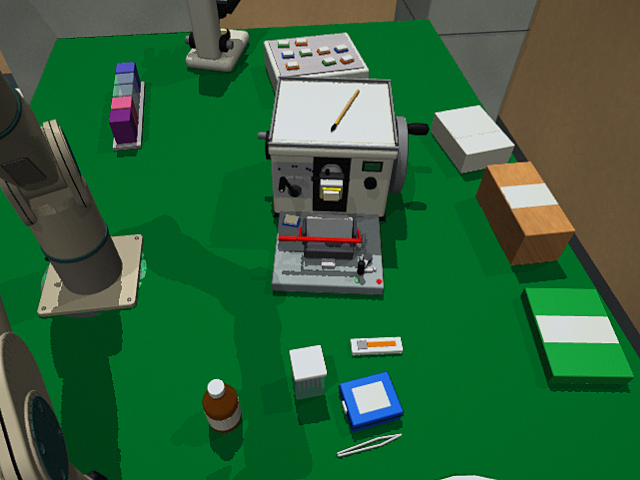

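View pics/wrist0.png

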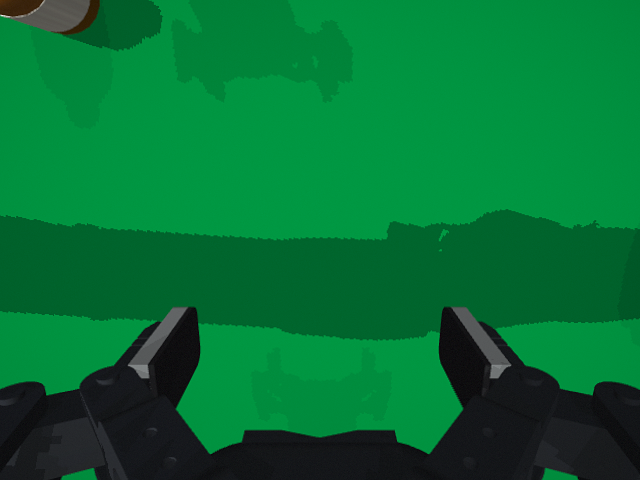

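The side view shows the microtome deck front corners at about (273,290) and (383,292), the red guard bar at (280–360, 238), the brake knob near (361,265) and the trim knob near (284,184). In the scene view the deck's right front corner is near (340,332). The wrist view shows only bench and fingers. I'll enlarge the side and scene views next.

```bash
python3 - <<'E'
import cv2,numpy as np
a=cv2.imread("pics/side0.png")[145:295,265:398];b=cv2.imread("pics/scene0.png")[195:345,285:418]
f=lambda i:cv2.resize(i,None,fx=3,fy=4,interpolation=cv2.INTER_CUBIC)
cv2.imwrite("pics/crop1.png",np.hstack([f(a),f(b)]))
E
```

```text
(no output)
```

View pics/crop1.png

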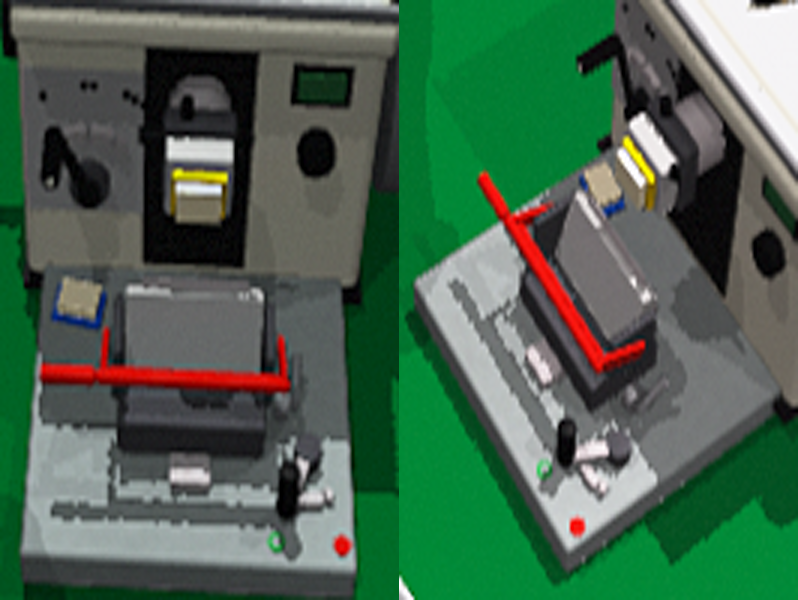

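Crop positions (side panel = left, scene panel = right):

| Feature | Side panel | Scene panel |
|---|---|---|
| Grip middle | (70,374) | (499,197) |
| Brake knob | (289,481) | (566,440) |
| Trim knob at 44 mm | (51,167) | (592,60) |
| Red dot | (342,546) | (577,526) |
| Green ring | (277,541) | (545,467) |

The guard is down, the brake is on green, and the trim lever leans left.

```bash
cat > h.py <<'E'
from cell import *
import cv2,numpy as np
from scipy.spatial.transform import Rotation as R
def ray(n,uv,c=None):
    c=c or camera_info(n);K=np.array([[c["fx"],0,c["cx"]],[0,c["fy"],c["cy"]],[0,0,1]])
    p=cv2.undistortPoints(np.array([[uv]],float),K,np.array(c["distortion"],float))[0,0]
    T=np.array(c["T"]);d=T[:3,:3]@[p[0],p[1],1];return T[:3,3],d/np.linalg.norm(d)
def plane(n,uv,z,c=None):
    o,d=ray(n,uv,c);return o+d*(z-o[2])/d[2]
def tri(rs):
    A=sum(np.eye(3)-np.outer(d,d) for o,d in rs);b=sum((np.eye(3)-np.outer(d,d))@o for o,d in rs);p=np.linalg.solve(A,b)
    return p,[np.linalg.norm((np.eye(3)-np.outer(d,d))@(p-o)) for o,d in rs]
def S(X,Y):return (265+X/3,145+Y/4)
def C(X,Y):return (285+(X-399)/3,195+Y/4)
E
python3 - <<'E'
from h import *
P=dict(grip=((70,374),(499,197),90),brake=((289,481),(566,440),62),trim=((51,167),(592,60),153),red=((342,546),(577,526),30),green=((277,541),(545,467),30),FL=((22,550),(413,287),30),FR=((356,570),(567,553),30),gR=((287,382),(603,362),90),gL=((42,372),(482,176),90),trimend=((50,183),(580,68),153))
for k,(a,b,z) in P.items():
    p,r=tri([ray("side",S(*a)),ray("scene",C(*b))]);print(k,p.round(),np.round(r,1),plane("side",S(*a),z).round()[:2],plane("scene",C(*b),z).round()[:2])
E
```

```text
grip [448. -32.  97.] [0.1 0.1] [448. -26.] [443. -28.]
brake [603. -99.  58.] [2.3 2.3] [602. -99.] [ 606. -103.]
trim [447.  81. 147.] [1.3 1.3] [446.  76.] [451.  75.]
red [ 641. -122.   25.] [0.6 0.6] [ 639. -125.] [ 643. -125.]
green [ 593. -113.   27.] [0.1 0.1] [ 592. -116.] [ 594. -115.]
FL [405. -96.  22.] [3.7 3.7] [404. -98.] [ 412. -104.]
FR [ 648. -140.   24.] [1.6 1.6] [ 646. -143.] [ 651. -145.]
gR [604. -61. 102.] [0.5 0.5] [607. -52.] [598. -54.]
gL [427. -33. 103.] [0.5 0.5] [428. -22.] [420. -27.]
trimend [445.  68. 147.] [1.2 1.2] [444.  63.] [449.  62.]
```

```bash
cat >> h.py <<'E'
PSI=1.74  # tool yaw with tool y along the microtome's y
ex=np.array([.17,.985,0]);ex/=np.linalg.norm(ex);ey=np.array([-ex[1],ex[0],0])
def delta(p,yaw,tilt=0):
    s=read_state();R1=R.from_euler('xyz',s["tool_rot"]);Rt=R.from_rotvec(-tilt*ey)*R.from_euler('xyz',[np.pi,0,yaw])
    return (R1.inv().apply(np.array(p)-s["eef_pos"])).round(1).tolist()+(R1.inv()*Rt).as_rotvec().round(3).tolist()
E
python3 - <<'E'
from h import *
print(delta([604,-101,150],PSI))
for a,b,z in [((308,447),(620,447),42)]:
    print(tri([ray("side",S(*a)),ray("scene",C(*b))]),plane("side",S(*a),z),plane("scene",C(*b),z))
for n,uv in [("side",(222,405)),("side",(308,372))]: print(plane(n,uv,60))
E
```

```text
[547.2, -374.5, 81.1, -0.001, -0.001, -1.44]
(array([628.0053642 , -59.19647622,  35.42145816]), [np.float64(1.8021004011779267), np.float64(1.8021004011780306)]) [625.94167178 -62.11515322  42.        ] [631.71085198 -64.34995192  42.        ]
[ 291.33382683 -375.32480714   60.        ]
[ 451.99187072 -332.83015872   60.        ]
```

play_rows(
  deltas=[547,-375,30,0,0,-1.44,0.8,547,-375,30,0,0,-1.44,0.8,547,-375,30,0,0,-1.44,0.8,547,-375,30,0,0,-1.44,0.8,547,-375,30,0,0,-1.44,0.8,547,-375,30,0,0,-1.44,0.8,547,-375,30,0,0,-1.44,0.8,547,-375,30,0,0,-1.44,0.8,547,-375,80,0,0,-1.44,0.8,547,-375,80,0,0,-1.44,0.8],
)

```text
clock: 1.4
eef_pos: [576.6, -135.8, 166.9]
tool_rot: [3.141, 0.001, 1.739]
force: [0.0, -1.0, 0.8]
width: 68.3
gripper_force: 0.0
```

play_rows(
  deltas=[34,-33,17,0,0,0,0.8,34,-33,17,0,0,0,0.8,34,-33,17,0,0,0,0.8],
)

```text
clock: 1.78
eef_pos: [537.6, -109.6, 150.5]
tool_rot: [3.141, 0.001, 1.74]
force: [0.5, -0.1, 0.9]
width: 68.3
gripper_force: 0.0
```

```bash
python3 - <<'E'
from h import *
s=read_state();c=camera_info("wrist");im=get_image("wrist");cv2.imwrite("pics/w1.png",im[:,:,::-1]);print(s["eef_pos"],s["tool_rot"],np.round(c["T"],3).tolist())
print(delta([604,-101,45],PSI))
E
```

```text
[ 537.59991613 -109.62243701  150.50906195] [3.14105320e+00 6.60950692e-04 1.73950039e+00] [[0.986, 0.161, 0.048, 524.87], [0.168, -0.945, -0.279, -38.706], [0.0, 0.283, -0.959, 292.955], [0.0, 0.0, 0.0, 1.0]]
[-1.9, 66.2, 105.9, 0.002, 0.001, -0.001]
```

View pics/w1.png

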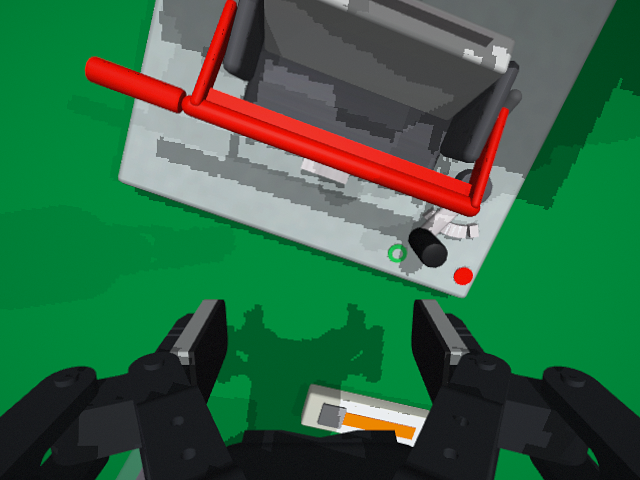

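The wrist view shows the brake knob's top at (434,255), the green ring at (397,253) and the red dot at (463,276). The guard grip runs from (92,68) to (182,101), and the deck front edge from (122,182) to (463,296). My yaw sign was wrong, so the right yaw is about 1.40.

```bash
sed -i 's/PSI=1.74/PSI=1.40/' h.py; python3 - <<'E'
from h import *
for k,uv,z in [("knobtop",(434,255),76),("red",(463,276),30),("green",(397,253),30),("FL",(122,182),30),("FR",(463,296),30),("g1",(92,68),90),("g2",(182,101),90),("barR",(474,209),90),("pivot",(474,186),45)]:
    print(k,plane("wrist",uv,z).round(1))
a=plane("wrist",(122,182),30);b=plane("wrist",(463,296),30);print(np.arctan2(*(b-a)[1::-1]))
a=plane("wrist",(92,68),90);b=plane("wrist",(474,209),90);print(np.arctan2(*(b-a)[1::-1]))
print(delta([603,-103,110],PSI))
E
```

```text
knobtop [ 601.7 -101.    76. ]
red [ 641.3 -125.7   30. ]
green [ 592.7 -116.9   30. ]
FL [407.  -99.4  30. ]
FR [ 645.3 -140.3   30. ]
g1 [419.1 -35.2  90. ]
g2 [460.6 -42.4  90. ]
barR [610.7 -69.6  90. ]
pivot [625.6 -62.5  45. ]
-0.16971286427547166
-0.17799510958067105
[-3.8, 65.0, 40.9, 0.002, 0.001, 0.339]
```

play_rows(
  deltas=[-2,65,41,0,0,0.34,0.8,-2,65,41,0,0,0.34,0.8,-2,65,41,0,0,0.34,0.8,-2,65,41,0,0,0.34,0.8,-2,65,75,0,0,0.34,0.8,-2,65,106,0,0,0.34,0.8,-2,65,106,0,0,0.34,0.8],
)

```text
clock: 2.7
eef_pos: [599.5, -100.8, 43.4]
tool_rot: [-3.138, 0.0, 1.4]
force: [0.5, -0.1, 0.6]
width: 68.7
gripper_force: 0.0
```

```bash
python3 - <<'E'
from h import *
s=read_state();c=camera_info("wrist");im=get_image("wrist");cv2.imwrite("pics/w2.png",im[:,:,::-1]);print(s["eef_pos"],s["tool_rot"],s["force"])
print(delta([602.5,-101,45],PSI))
E
```

```text
[ 599.47086863 -100.77456637   43.37603664] [-3.13771439e+00  3.95751325e-04  1.40022931e+00] [ 0.52184496 -0.08233779  0.62720317]
[0.0, 1.6, -0.3, -0.001, 0.0, -0.0]
```

View pics/w2.png

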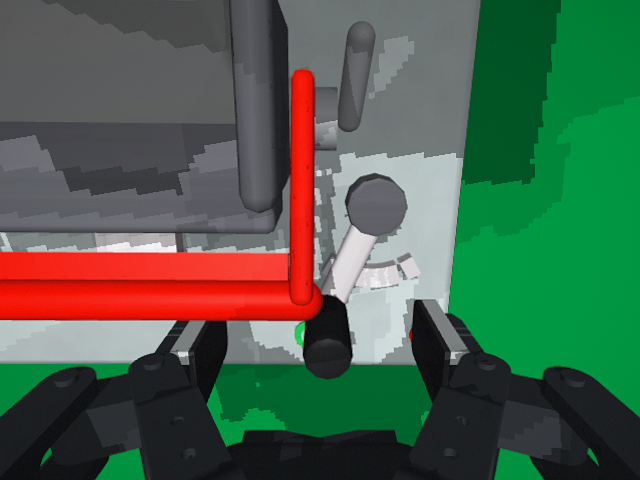

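The brake knob stands between the open fingers, with its top at (327,358). I'll close and swing it along the arc.

play_rows(
  deltas=[0,0,0,0,0,0,0,0,0,0,0,0,0,0,0,0,0,0,0,0,0,0,0,0,0,0,0,0,-2,9,0,0,0,0,0,-2.5,18,0,0,0,0,0,-1.5,27,0,0,0,0,0,1,35,0,0,0,0,0,1,36,0,0,0,0,0,1,36,0,0,0,0,0],
)

```text
clock: 4.0
eef_pos: [634.6, -110.6, 45.1]
tool_rot: [-3.138, 0.008, 1.4]
force: [-6.8, -7.2, 9.8]
width: 14.5
gripper_force: 59.6
```

```bash
python3 - <<'E'
from h import *
s=read_state();im=get_image("wrist");cv2.imwrite("pics/w3.png",im[:,:,::-1]);print(s["eef_pos"],s["tool_rot"],s["force"],s["width"])
E
```

```text
[ 634.60085968 -110.63944614   45.10486696] [-3.13784903  0.0076317   1.3995487 ] [-6.80895761 -7.18146084  9.84149739] 14.521620021145955
```

View pics/w3.png

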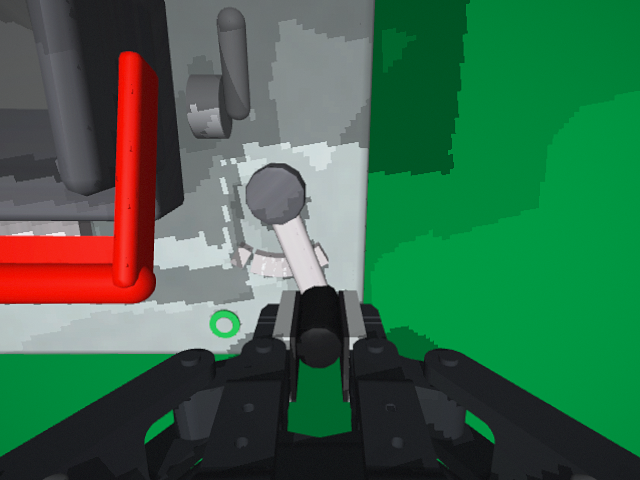

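The lever now points to the operator's right and the knob is in the fingers at (319,330). The red dot is hidden beneath it, and the green ring is free at (224,323). I'll release and rise.

play_rows(
  deltas=[0,0,0,0,0,0,0.5,0,0,0,0,0,0,0.5,0,0,0,0,0,0,0.5,0,0,-60,0,0,0,0.5,0,0,-120,0,0,0,0.5,0,0,-120,0,0,0,0.5],
)

```text
clock: 4.8
eef_pos: [641.2, -104.9, 169.8]
tool_rot: [3.131, -0.001, 1.4]
force: [-0.3, 0.9, -0.2]
width: 42.7
gripper_force: 0.0
```

```bash
python3 - <<'E'
from h import *
s=read_state();print(s["eef_pos"],s["qpos"].round(2),s["force"])
print(delta([441,-38,165],-.172),delta([441,-38,165],-.172+np.pi))
E
```

```text
[ 641.1555052  -104.92375872  169.76573958] [ 0.26  0.7  -0.24  1.59  0.2   0.87 -0.22] [-0.33340606  0.92097285 -0.1783224 ]
[32.0, -208.7, 2.6, 0.007, -0.009, 1.572] [32.0, -208.7, 2.6, 0.009, 0.007, -1.569]
```

play_rows(
  deltas=[5,-60,-20,0,0,-0.19,0.5,10,-120,-20,0,0,-0.37,0.5,32,-180,-20,0,0,-0.56,0.5,32,-209,-15,0,0,-0.75,0.5,32,-209,3,0,0,-0.93,0.5,32,-209,3,0,0,-1.12,0.5,32,-209,3,0,0,-1.3,0.5,32,-209,3,0,0,-1.48,0.5,32,-209,3,0,0,-1.57,0.5,32,-209,3,0,0,-1.57,0.5],
)

```text
clock: 6.05
eef_pos: [436.2, -37.9, 160.7]
tool_rot: [3.141, -0.002, 2.969]
force: [0.1, 0.2, -0.6]
width: 42.4
gripper_force: 0.0
```

```bash
python3 - <<'E'
from h import *
s=read_state();T=camera_info("wrist");im=get_image("wrist");cv2.imwrite("pics/w4.png",im[:,:,::-1]);print(s["eef_pos"],s["tool_rot"],s["qpos"].round(2))
hsv=cv2.cvtColor(im,cv2.COLOR_RGB2HSV);m=((hsv[...,0]<8)|(hsv[...,0]>172))&(hsv[...,1]>180)&(hsv[...,2]>100)
ys,xs=np.nonzero(m);print(xs.min(),xs.max(),ys.min(),ys.max())
for c in range(0,640,40):
    y=np.nonzero(m[:,c])[0]
    if len(y):print(c,y.min(),y.max(),plane("wrist",(c,y.mean()),90,T).round(1))
E
```

```text
[436.1633746  -37.92248844 160.72903625] [ 3.14085543e+00 -1.54794718e-03  2.96909097e+00] [ 0.5   0.52 -0.68  2.15  0.55  0.65  0.84]
312 375 245 437
320 245 437 [488.4 -46.4  90. ]
360 316 328 [480.2 -21.4  90. ]
```

View pics/w4.png

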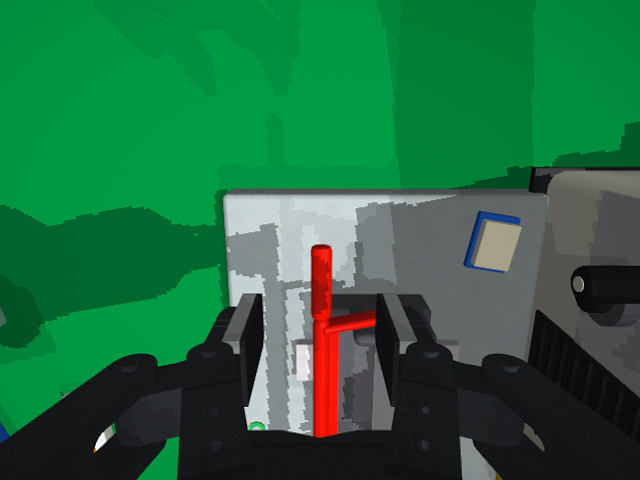

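The wrist view shows the grip from (321,246) to (320,318), lying centrally between the fingers. The wax block is at (493,242), and the trim knob's end is at (580,284).

```bash
python3 - <<'E'
from h import *
for uv,z in [((321,247),90),((320,318),90),((324,420),90)]: print(plane("wrist",uv,z).round(1))
# trim knob end: intersect with previous: ray at heights
for z in (148,153,158): print(z,plane("wrist",(578,285),z).round(1))
s=read_state();print(delta([442,-36,72],-.172+np.pi),s["eef_pos"],tri([ray("wrist",(578,285)),ray("side",S(50,185)),ray("scene",C(580,68))]))
E
```

```text
[431.5 -36.1  90. ]
[473.9 -44.   90. ]
[543.6 -53.6  90. ]
148 [447.5  67.3 148. ]
153 [444.9  64.3 153. ]
158 [442.2  61.4 158. ]
[-5.4, 2.9, 88.9, 0.001, -0.001, -0.001] [436.30521147 -37.98816334 160.86181393] (array([445.73353347,  66.08884575, 148.75081791]), [np.float64(1.2887877020649166), np.float64(1.6125227126976442), np.float64(0.9329818472450903)])
```

play_rows(
  deltas=[-11,0,40,0,0,0,0.5,-11,0,75,0,0,0,0.5,-11,0,89,0,0,0,0.5,-11,0,89,0,0,0,0.5,-11,0,89,0,0,0,0,-11,0,89,0,0,0,0,-11,0,89,0,0,0,0],
)

```text
clock: 6.98
eef_pos: [448.5, -39.3, 73.1]
tool_rot: [3.14, 0.002, 2.97]
force: [1.1, 3.7, -0.1]
width: 9.7
gripper_force: 58.3
```

```bash
python3 - <<'E'
from h import *
s=read_state();print(s)
E
```

```text
{'clock': 6.975, 'qpos': array([ 0.36214459,  0.67691593, -0.49202624,  2.18620402,  0.75141623,
        0.44647904,  0.66622898]), 'qd': array([-0.00315051,  0.00413892,  0.00446027,  0.00055607,  0.0028744 ,
       -0.001182  , -0.00055835]), 'tau': array([  1.32960364, -44.61317897,  -3.45335327,  -6.90380618,
         0.27960663,   0.80972241,   0.0469697 ]), 'eef_pos': array([448.52153922, -39.25383989,  73.10616823]), 'tool_rot': array([3.13990966e+00, 2.22600888e-03, 2.97008521e+00]), 'force': array([ 1.13507236,  3.70012516, -0.07204668]), 'torque': array([ 5.79934960e-01, -1.22138289e-01,  5.32987701e-04]), 'gripper_force': 58.28088998794556, 'width': 9.731674741511224}
```

play_rows(
  deltas=[0,2.8,-11.2,-0.075,0,0,0,0,8.3,-21.8,-0.15,0,0,0,0,16.3,-31.2,-0.225,0,0,0,0,26.3,-38.7,-0.3,0,0,0,0,26.3,-38.7,-0.3,0,0,0],
)

```text
clock: 7.6
eef_pos: [452.1, -11.5, 110.1]
tool_rot: [2.834, -0.001, 2.969]
force: [6.4, 15.0, -26.1]
width: 8.9
gripper_force: 58.6
```

```bash
python3 - <<'E'
from h import *
s=read_state();print(s["eef_pos"],s["tool_rot"],s["qpos"].round(2),s["force"],s["width"])
Rm=R.from_euler('xyz',s["tool_rot"]);print((s["eef_pos"]-19*Rm.apply([0,0,1])).round(1))
E
```

```text
[452.07155601 -11.53215292 110.1030361 ] [ 2.83384209e+00 -1.41888832e-03  2.96942369e+00] [ 0.76  0.74 -0.85  2.17  0.53  0.46  0.99] [  6.41264065  15.0472001  -26.1313235 ] 8.89420373431902
[451.1 -17.2 128.2]
```

play_rows(
  deltas=[0,12.6,-1.7,-0.075,0,0,0,0,25.1,-0.7,-0.15,0,0,0,0,37,2.9,-0.225,0,0,0,0,47.5,8.9,-0.3,0,0,0,0,49.2,10.5,-0.3,0,0,0,0,49.2,10.5,-0.3,0,0,0],
)

```text
clock: 8.35
eef_pos: [459.7, 32.6, 114.0]
tool_rot: [2.546, -0.002, 2.969]
force: [-0.3, -6.0, -8.6]
width: 8.7
gripper_force: 62.5
```

```bash
python3 - <<'E'
from h import *
s=read_state();print(s["eef_pos"],s["tool_rot"],s["qpos"].round(2),s["force"],s["width"])
Rm=R.from_euler('xyz',s["tool_rot"]);g=(s["eef_pos"]-19*Rm.apply([0,0,1]));print(g.round(1))
d=g-np.array([448.4,-39.3,92]);print(d@ex,d@ey,d[2],np.arctan2(d[2],45-d@ex))
im=get_image("side");a=cv2.resize(im[145:295,265:398],None,fx=3,fy=4,interpolation=cv2.INTER_CUBIC)
b=cv2.resize(get_image("scene")[195:345,285:418],None,fx=3,fy=4,interpolation=cv2.INTER_CUBIC)
cv2.imwrite("pics/c2.png",np.hstack([a,b])[:,:,::-1])
E
```

```text
[459.70121267  32.56371899 113.97173826] [ 2.54640024e+00 -2.42601260e-03  2.96850647e+00] [ 0.95  0.93 -1.05  2.17  0.45  0.41  1.13] [-0.30426047 -5.99080836 -8.6338763 ] 8.657894394516436
[457.9  22.1 129.7]
62.08604793737301 1.070678439672303 37.70446402573248 1.9962726477069372
```

play_rows(
  deltas=[0,5,2.5,0,0,0,0,0,6,3,0,0,0,0,0,6,3,0,0,0,0,0,3,2,0,0,0,0.25,0,3,2,0,0,0,0.25,0,3,2,0,0,0,0.25],
)

```text
clock: 9.2
eef_pos: [461.5, 38.0, 115.5]
tool_rot: [2.544, 0.001, 2.97]
force: [0.2, -6.1, -0.5]
width: 21.2
gripper_force: 2.4
```

```bash
python3 - <<'E'
from h import *
s=read_state();print(s["eef_pos"],s["tool_rot"],s["force"],s["width"])
E
```

```text
[461.51752127  37.96476216 115.53341841] [2.54364444e+00 5.94976955e-04 2.96965632e+00] [ 0.22040049 -6.13327099 -0.51350099] 21.22104798665937
```

play_rows(
  deltas=[0,-3,0,0,0,0,0.25,0,-3,0,0,0,0,0.25,0,-3,-30,0,0,0,0.25,0,-3,-80,0,0,0,0.25,0,-3,-120,0,0,0,0.25,0,-3,-120,0,0,0,0.25],
)

```text
clock: 9.95
eef_pos: [450.8, -31.7, 214.6]
tool_rot: [2.543, 0.004, 2.967]
force: [0.6, -0.0, -0.9]
width: 21.2
gripper_force: 0.0
```

```bash
python3 - <<'E'
from h import *
s=read_state();print(s["eef_pos"],s["tool_rot"],s["qpos"].round(2),s["force"],s["width"])
f=lambda n,y,x:cv2.resize(get_image(n)[y:y+150,x:x+133],None,fx=3,fy=4,interpolation=cv2.INTER_CUBIC)
cv2.imwrite("pics/c3.png",np.hstack([f("side",145,265),f("scene",195,285)])[:,:,::-1])
E
```

```text
[450.84428442 -31.69154069 214.602248  ] [2.54274076 0.00396596 2.96650783] [ 1.19  0.81 -1.23  2.06  0.24  0.71  1.33] [ 0.58941818 -0.03558495 -0.86331748] 21.23160148223006
```

View pics/c3.png

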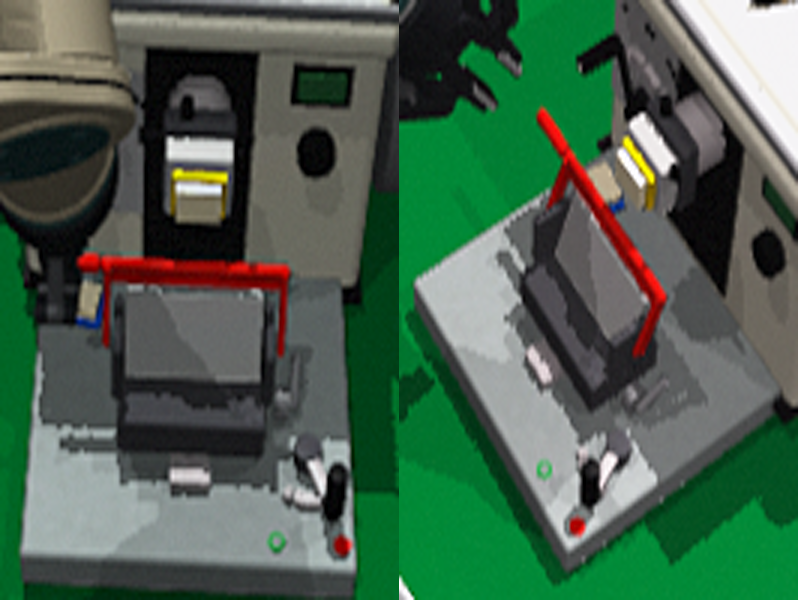

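The guard is up over the blade: its bar runs from (90,262) to (288,272) in the side panel. The brake lever stands at the red dot, with the knob at (335,490). The trim lever's knob end in the scene panel is unchanged at (581,66). The trim lever is next.

```bash
python3 - <<'E'
from h import *
print(tri([ray("side",S(287,272)),ray("scene",C(661,297))]))
print(delta([440.2,34.7,209.5],PSI,.65))
E
```

```text
(array([613.86474499,  -5.05386263, 128.5302517 ]), [np.float64(0.6514673047248597), np.float64(0.6514673047250181)])
[19.7, 49.7, 37.9, -0.039, 0.04, 1.57]
```

play_rows(
  deltas=[0,0,0,0,0,0.19,0.6,0,0,0,0,0,0.37,0.6,0,0,0,0,0,0.56,0.6,0,0,0,0,0,0.75,0.6,0,0,0,0,0,0.93,0.6,0,0,0,0,0,1.12,0.6,0,0,0,0,0,1.3,0.6,0,0,0,-0.04,0.04,1.48,0.6,0,0,0,-0.04,0.04,1.57,0.6,0,0,0,-0.04,0.04,1.57,0.6],
)

```text
clock: 11.3
eef_pos: [448.3, -29.1, 212.0]
tool_rot: [-3.14, -0.651, 1.401]
force: [0.1, -0.9, -0.2]
width: 51.2
gripper_force: 0.0
```

```bash
python3 - <<'E'
from h import *
s=read_state();print(s["eef_pos"],s["tool_rot"],s["qpos"].round(2),s["force"],s["width"])
print(delta([440.2,34.7,209.5],PSI,.65))
E
```

```text
[448.30687564 -29.11498889 212.03637393] [-3.13955264 -0.65127927  1.40117234] [ 1.    0.65 -0.81  2.06 -0.31  0.71  0.36] [ 0.1455369  -0.88367848 -0.22079331] 51.198225137737495
[47.4, -18.7, 39.4, -0.003, -0.001, 0.001]
```

play_rows(
  deltas=[24,-9,20,0,0,0,0.6,47,-19,39,0,0,0,0.6,47,-19,39,0,0,0,0.6,47,-19,39,0,0,0,0.6],
)

```text
clock: 11.8
eef_pos: [441.1, 32.8, 210.1]
tool_rot: [3.141, -0.651, 1.401]
force: [0.0, -0.4, 0.7]
width: 51.2
gripper_force: 0.0
```

```bash
python3 - <<'E'
from h import *
s=read_state();c=camera_info("wrist");im=get_image("wrist");cv2.imwrite("pics/w5.png",im[:,:,::-1]);print(s["eef_pos"],s["tool_rot"],s["qpos"].round(2),s["force"],s["width"])
T=np.array(c["T"]);K=np.array([[c["fx"],0,c["cx"]],[0,c["fy"],c["cy"]],[0,0,1]])
for p in [[445.7,66,149],[447.5,77,153]]:
    q=K@(T[:3,:3].T@(np.array(p)-T[:3,3]));print(q[:2]/q[2])
E
```

```text
[441.10314532  32.79432988 210.08840018] [ 3.14060182 -0.65068888  1.40093217] [ 0.92  0.62 -0.85  2.15 -0.37  0.58  0.32] [ 0.00819164 -0.39034656  0.70266871] 51.185253792725604
[318.37713005 272.85187692]
[318.22522214 251.52873857]
```

View pics/w5.png

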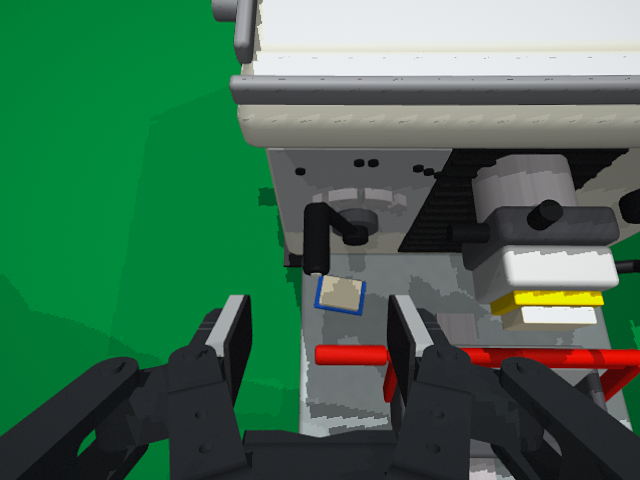

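The knob is visible from its root at (316,212) to its end at (316,272), where I predicted it, and centred between the fingers. I'll go in and grip.

play_rows(
  deltas=[1,-1,40,0,0,0,0.6,1,-1,70,0,0,0,0.6,1,-1,91,0,0,0,0.6,1,-1,91,0,0,0,0.6,1,-1,91,0,0,0,0,1,-1,91,0,0,0,0,1,-1,91,0,0,0,0,1,-1,91,0,0,0,0],
)

```text
clock: 12.85
eef_pos: [449.0, 87.5, 139.1]
tool_rot: [-3.142, -0.65, 1.399]
force: [-2.8, -3.5, 4.8]
width: 12.9
gripper_force: 58.4
```

```bash
python3 - <<'E'
from h import *
s=read_state();print(s["eef_pos"],s["tool_rot"],s["qpos"].round(2),s["force"],s["width"])
E
```

```text
[448.97644238  87.45312625 139.05520427] [-3.14153585 -0.6502497   1.39891394] [ 0.77  0.77 -0.82  2.23 -0.38  0.31  0.31] [-2.84451216 -3.46307982  4.77975975] 12.936309989785343
```

play_rows(
  deltas=[1.8,6,-2.4,0,0,0,0,3,13,-4,0,0,0,0,3.8,20,-5,0,0,0,0,4.1,26.5,-5.3,0,0,0,0,4.1,26.5,-5.3,0,0,0,0,4.1,26.5,-5.3,0,0,0,0],
)

```text
clock: 13.6
eef_pos: [474.6, 83.2, 145.8]
tool_rot: [-3.14, -0.65, 1.399]
force: [-5.5, -5.2, 6.6]
width: 13.1
gripper_force: 61.7
```

```bash
python3 - <<'E'
from h import *
s=read_state();print(s["eef_pos"],s["tool_rot"],s["qpos"].round(2),s["force"],s["width"])
print((s["eef_pos"]-[448.98,87.45,139.06])@ey)
E
```

```text
[474.58250867  83.17148408 145.7597891 ] [-3.13982087 -0.65041005  1.39891892] [ 0.74  0.76 -0.8   2.16 -0.37  0.37  0.29] [-5.5149277  -5.24002623  6.60158526] 13.102245017828315
-25.957177497407226
```

play_rows(
  deltas=[0,0,0,0,0,0,0.5,0,0,0,0,0,0,0.5,0,0,0,0,0,0,0.5,0,0,-30,0,0,0,0.5,0,0,-70,0,0,0,0.5,0,0,-95,0,0,0,0.5,0,0,-95,0,0,0,0.5,0,0,-95,0,0,0,0.5],
)

```text
clock: 14.6
eef_pos: [465.4, 27.5, 220.5]
tool_rot: [-3.141, -0.651, 1.4]
force: [-0.3, 1.0, -0.0]
width: 42.3
gripper_force: 0.0
```

```bash
python3 - <<'E'
from h import *
s=read_state();c=camera_info("wrist");im=get_image("wrist");cv2.imwrite("pics/w6.png",im[:,:,::-1]);print(s["eef_pos"],s["tool_rot"],s["force"],s["width"])
T=np.array(c["T"]);K=np.array([[c["fx"],0,c["cx"]],[0,c["fy"],c["cy"]],[0,0,1]])
pr=lambda p:(lambda q:(q[:2]/q[2]).round(1))(K@(T[:3,:3].T@(np.array(p)-T[:3,3])))
h0=np.array([447.5,77,153.])
for k,a in [("0",0),("2dot",.5),("3dot",1.)]:
    h=h0-ey*55*(np.sin(a-.5)+np.sin(.5))+[0,0,55*(np.cos(a-.5)-np.cos(.5))]
    print(k,"hold",pr(h),"end",pr(h-12*ex))
g=im.max(2)
for r in range(195,290,8):
    x=np.nonzero(g[r,280:440]<45)[0]+280; print(r,(x.min(),x.max(),len(x)) if len(x) else None)
f=get_image("side");hsv=cv2.cvtColor(f,cv2.COLOR_RGB2HSV);m=((hsv[...,0]<8)|(hsv[...,0]>172))&(hsv[...,1]>180)&(hsv[...,2]>100);m[:, :270]=0;m[:,390:]=0;ys,xs=np.nonzero(m[140:272]);print("red rows",ys.min()+140,ys.max()+140, [int(y) for y in np.nonzero(m[140:272,340])[0]+140])
old=cv2.cvtColor(cv2.imread("pics/side0.png"),cv2.COLOR_BGR2RGB)
d=np.abs(f.astype(int)-old).max(2)[250:290,345:390]>40;ys,xs=np.nonzero(d);print("brake diff",xs.min()+345,xs.max()+345)
E
```

```text
[465.43314338  27.54998984 220.52057601] [-3.14120664 -0.65117009  1.39974912] [-0.28136862  1.0220691  -0.01286143] 42.33763252804565
0 hold [275.5 255.8] end [274.7 275.7]
2dot hold [320.9 252. ] end [320.9 272.5]
3dot hold [366.2 255.8] end [367.1 275.8]
195 (np.int64(387), np.int64(423), 37)
203 (np.int64(385), np.int64(424), 40)
211 (np.int64(307), np.int64(425), 69)
219 (np.int64(299), np.int64(436), 83)
227 (np.int64(298), np.int64(437), 95)
235 (np.int64(299), np.int64(437), 106)
243 (np.int64(306), np.int64(439), 95)
251 (np.int64(306), np.int64(439), 98)
259 (np.int64(306), np.int64(434), 46)
267 (np.int64(306), np.int64(428), 39)
275 (np.int64(312), np.int64(325), 2)
283 None
red rows 208 233 [211, 212, 213, 216]
brake diff 345 381
```

```bash
python3 -c "
from cell import *
print(finish_job())"
```

```text
the job is handed in; nothing more can be done
None
```

I handed the job in at about 15 s of the 61 s allowed. The brake lever is in its locked notch, the guard is fully up over the blade, the trim lever is in the two-dot notch, and everything is released. The last camera checks agreed with all three settings, though I did not check each loose item's position separately.

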